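# Set the shelf-label printer to five labels and print

## Robot

A 6-joint arm with a two-finger parallel gripper is mounted at the origin on the work surface. World frame = base frame: x ahead of the robot, y to its left, z up, the work surface at z = 0. Lengths are in m, angles in degrees, forces in N, time in s.
With the tool pointing down it reaches from about 0.375 to 0.75 m from the base axis. Payload 9 kg.
Tool frame: the origin (TCP) lies on the centre line of the jaws, within the pads' length; the fingertips stand 11 mm ahead of it and the grasp point (between the pads) lies 8 mm behind it; z points along the fingers, y is the direction in which the jaws open and shut (so a half turn about z gives the same grasp; the last joint's range is limited). The gripper opens to 85 mm and grips with 20 to 120 N. Pads are 22 mm wide; open, the fingers measure 114 mm over their backs; the gripper's body (76 mm by 85 mm) begins 54 mm behind the grasp point. The pads swing forward as they close: fully open they stand 13 mm farther back than shut.
Start: joints at [61.897, 5.964, 5.575, 89.605, 0, 77.527], TCP at [0.162, 0.578, 0.208] pointing down, gripper open.
Joint ranges: [-171.21, 171.21], [-48.23, 106.86], [-62.78, 66.21], [-105.2, 120.99], [-86.42, 89.51], [-180, 180]. Speed limits (degrees/s): [127.2, 127.2, 147.25, 180, 180, 180].

## Interface

Orientations are given as [roll, pitch, yaw] about the fixed x, y, z axes, in that order (R = Rz(yaw) Ry(pitch) Rx(roll)).
In Python, from rig import monitor, eyes, order gives the robot as it stands.
- The arm moves only by the tool carry_out, never from a script. Its argument "commands" is a list of rows, each a list of 3 entries, a list of its own where there are three numbers: the opening, from -1 (shut) to 1 (fully open), so that 0 is half open, then the shift along the tool's x, y, z in m, then the turn, a rotation vector about the tool's x, y, z in degrees. A call has 1 to 5 rows; each row shifts and turns the commanded pose from where the row before left it, along the tool's axes as they then stand; what a row does not reach is not made up. A row lasts 1/10 s, in which the tool goes at most 50 mm and 8.59 degrees, less where a joint would pass 70% of its speed; a pose out of reach is approached as far as the arm can. A call is refused whole if a number of a shift passes 0.05 or a number of a turn 8.59, either way. A call with a gripper value outside its range is refused whole. The fingers move at their own pace and stop on an object; "squeeze" is the grip in N (left out, the last holds). Time passes only in rows, so rows that do not move let the fingers close. It gives the time, the measured TCP pose, the force and the opening at its end, in the units of the state.
- monitor.sense(): the state, without advancing time (a new reading comes with each control period).
- eyes.capture(name): name is "side" or "top"; returns the picture (480x640x3 uint8, red, green, blue); there is no depth.
- eyes.camera_params(name): a dict with "mtx" (3x3 intrinsics, pixels), "cam_to_world" (4x4, takes a point from camera to world coordinates). Camera axes: x right, y down, z forward; pixel columns grow to the right and rows downward; lengths in m; the calibration is good to about 2 mm. A picture is of the moment at which its call begins. camera_params takes no time and is no camera call.
- order.hand_in(): hands the job in, once; it reports no verdict.
Trained networks look in the newest picture that a camera, given by its name, has taken for a name from the list of things; names that differ only in an ending like _2 or _b are one class to them, and where a whole thing is asked for, a point or a joint stands for the part that bears it (a point fixed in the world has none). Each returns a list of dicts, best first, with "p" (0 to 1); they miss things now and then, are a little off and sometimes report something else, mostly with a low value. They report only what shows in the picture. A call takes as long as a camera call.
- eyes.search_frame(name, camera): "extent" ([centre column, centre row, width, height] in pixels, round what is visible of it).
- eyes.silhouettes(name, camera): "region" (480x640 bool, what is visible of it) and "extent" ([centre column, centre row, width, height] in pixels, round what is visible of it).
- eyes.place_of(name, camera): "at" ([column, row] in pixels: a listed point, or the origin of a listed thing).
The state is a dict: "time_s": time; "joint_pos": joint angles; "joint_vel": joint speeds; "tau": joint torques, N m; "tool_pos": TCP position; "orientation": TCP orientation; "force": force on the tool from outside, world axes, zero at the start; "ft_torque": the same for the moment, N m; "finger_gap": finger opening in m.
Only numpy, scipy, OpenCV 4.12 (cv2) and the standard library are available. Lean on these libraries where they do the work, as an engineer would, in place of code of your own. Each camera call takes 0.05 s, during which the arm holds its last target.

## Task

At the toy shop's counter, set the label printer for five labels: push the pointer of its dial round with a fingertip, without pinching or forcing it, until it has clicked into the fifth position after the long zero mark. Then press the larger of the two push buttons all the way down to print, let it come back up and move clear. Do not print at any other setting, leave the smaller button alone, and leave the toys and rolls standing where they are.

Things in the scene. Friction and masses are not known exactly. Their poses are not given: they have to be found in the camera images.
- printer: White label printer, fixed to the counter, 240 mm (its x) by 380 mm (its y), flat deck 80 mm above the counter. Origin: centre of its underside; x points from its front to its back, y to its left, z up. Dial axis at x 0, y +30 mm. The two buttons are at x -50 and +50, y -125 mm; which is where varies. A hood 190 by 70 mm stands 27 mm above the deck, centred at x 0, y +148 mm.
- dial (a joint): Dial angle in rad, growing clockwise from above. 0: pointer on the zero mark (the long, wide one of nine black marks on the deck), by the end stop, 120 degrees anticlockwise of the printer's +x. One click every 0.524 rad (30 degrees): positions 0 to 8; position 5 reads 2.618. Past halfway it snaps on to the next by itself. A push of about 3 N at 38 mm turns it. It starts in one of positions 0 to 3.
- dial_axis (a point): Point on the dial's axis at the height of the pointer's top, 116 mm above the counter. The dial is a grey disc, 104 mm across, whose upper face is 25 mm below this point (91 mm above the counter). A round hub 28 mm across stands in its middle. Its x axis points along the pointer.
- pointer_tip (a point): Outer end of the pointer's top, 50 mm from the dial's axis. The pointer is a black upright rib 14 mm thick that runs from the hub outwards and stands 25 mm above the disc, with flat upright sides; a white line runs along its top.
- print_button (a joint): Travel of the larger button in m: 0 up, 0.006 fully down; its spring takes 5 N fully down and returns it.
- print_button_top (a point): Centre of the top of the larger round button (36 mm across), where it is pressed straight down. It prints.
- feed_button (a joint): Travel of the smaller button in m: 0 up, 0.006 fully down. To be left alone.
- feed_button_top (a point): Centre of the top of the smaller round button (20 mm across). To be left alone.
- label_roll: Loose spare roll of labels standing flat on the printer's deck, a ring 44 mm across, 26 mm high. Origin under its centre. Leave alone.
- skittle: Loose wooden toy skittle on the printer's deck, 28 mm across, 47 mm high. Origin under its centre. Leave alone.
- toy_car: Loose toy car on the counter, 100 by 58 mm, 53 mm high. Origin under its centre. Leave alone.
- toy_truck: Loose toy tipper truck on the counter, 130 by 62 mm, 75 mm high. Origin under its centre. Leave alone.
- boxed_toy: Loose window carton with a toy, on the counter, 90 by 150 mm, 100 mm high. Origin under its centre. Leave alone.
- stacking_cone: Loose wooden stand of a ring-stacking toy on the counter, foot 68 mm across, 78 mm high. Origin under its centre. Leave alone.
- tape_roll: Loose roll of parcel tape lying flat on the counter, 90 mm across, 22 mm high. Origin under its centre. Leave alone.

How it is judged (in metres and radians):
On the way, in this order (a step that is already met when the one before it is completed fails the run):
1. the dial rests in position 5, pushed there (value of joint dial between 2.498 and 2.738 rad and velocity of joint dial between -0.1 and 0.1 rad/s), for 0.3 s.
2. the larger button is pressed down with the dial in position 5 (value of joint dial between 2.498 and 2.738 rad and value of joint print_button above 0.0048 m), for 0.05 s.
At the end, for the whole second after the job is handed in: The dial rests within 0.12 rad of position 5 (2.618 rad), the larger button has been pressed at least 4.8 mm down and is up again (within 1.5 mm), the smaller one is up, and the loose things are within 15 mm of where they began (value of joint dial between 2.498 and 2.738 rad and value of joint each of print_button, feed_button below 0.0015 m and distance of each of label_roll, skittle, toy_car, toy_truck, boxed_toy, stacking_cone, tape_roll from where it was at the start of the episode below 0.015 m); the robot touches nothing.
It fails at once if the print button is pressed (over 3 mm) while the dial is more than 0.2 rad off position 5 (value of joint print_button above 0.003 m and (value of joint dial below 2.418 rad or value of joint dial above 2.818 rad)).
It fails at once if the smaller button is pressed (over 3 mm) (value of joint feed_button above 0.003 m).
It fails at once if the printer's dial or deck is pinched or forced (over 30 N of contact with the fingers) (contact force between the fingers and printer above 30 N).
It fails at once if one of the loose toys or rolls is lifted or pushed away (over 15 mm) (distance of any of label_roll, skittle, toy_car, toy_truck, boxed_toy, stacking_cone, tape_roll from where it was at the start of the episode above 0.015 m).
It also fails if it takes over 58 s, if anything falls off the work surface, if the arm or the gripper's body presses on something with over 40 N, if the wrist force passes 120 N, or if a joint passes its speed limit or range.

## Working session

There is one attempt and no reset: what is moved stays moved. The work goes in short steps, Python scripts to look and compute and a tool call to move; the robot and the scene stay as the last step left them, time stands still between calls to the robot, and variables do not carry over. Pictures are saved under pics/ and viewed, and the job is handed in when it is done.

Besides the shell and the picture viewer there is one more tool, called after "Emit:" as name(argument=value, ...) on one line, values as JSON. carry_out: Moves the arm, as the interface text tells. Its arguments: {"type":"object","properties":{"commands":{"type":"array","items":{"type":"array"}},"squeeze":{"type":"number"}},"required":["commands"]}

```bash
mkdir -p pics; cat > h.py <<'E'
import numpy as np, cv2
from rig import monitor, eyes, order
def snap(cam,fn):
    im=eyes.capture(cam); cv2.imwrite('pics/'+fn,im[:,:,::-1]); return im
def ray(cam,px,z):
    p=eyes.camera_params(cam); K=np.array(p['mtx']);T=np.array(p['cam_to_world'])
    d=T[:3,:3]@np.linalg.solve(K,[px[0],px[1],1.]); o=T[:3,3]
    return o+d*(z-o[2])/d[2]
def proj(cam,X):
    p=eyes.camera_params(cam); K=np.array(p['mtx']);T=np.linalg.inv(np.array(p['cam_to_world']))
    c=K@(T[:3,:3]@np.array(X)+T[:3,3]); return c[:2]/c[2]
E
python3 - <<'E'
from h import *
np.set_printoptions(precision=4,suppress=True)
print(monitor.sense())
H=dict(dial_axis=.116,pointer_tip=.116,print_button_top=.09,feed_button_top=.09,printer=0,label_roll=.08,skittle=.08)
for c in('top','side'):
    snap(c,c+'0.png')
    for n,z in H.items():
        for r in eyes.place_of(n,c)[:2]: print(c,n,r['p'],r['at'],ray(c,r['at'],z))
E
```

```text
{'time_s': 0.0, 'joint_pos': array([61.8969,  5.998 ,  5.528 , 89.605 , -0.0002, 77.5301]), 'joint_vel': array([-0.0424, -0.0085, -0.0042,  0.037 ,  0.0157, -0.0017]), 'tau': array([ -0.003 , -55.6939,  50.3641,   0.0172,  -0.0007,  -0.    ]), 'tool_pos': array([0.1615, 0.5775, 0.2076]), 'orientation': array([-179.9267,   -0.016 ,  164.3668]), 'force': array([ 0.4022, -0.0859,  0.1416]), 'ft_torque': array([0.0063, 0.0335, 0.01  ]), 'finger_gap': 0.08554198556966754}
top dial_axis 0.92 [369.8, 255.0] [ 0.516  -0.0784  0.116 ]
top pointer_tip 0.72 [492.3, 282.8] [ 0.4583 -0.3397  0.116 ]
top pointer_tip 0.55 [346.8, 245.8] [ 0.5355 -0.0288  0.116 ]
top print_button_top 0.76 [442.4, 277.8] [ 0.4687 -0.2383  0.09  ]
top feed_button_top 0.49 [441.3, 240.0] [ 0.5515 -0.2365  0.09  ]
top printer 0.72 [378.5, 258.3] [ 0.5149 -0.1057  0.    ]
top printer 0.46 [262.2, 224.6] [0.5926 0.1687 0.    ]
top label_roll 0.84 [406.6, 215.6] [ 0.6061 -0.1619  0.08  ]
top skittle 0.64 [399.0, 297.3] [ 0.4253 -0.1448  0.08  ]
side pointer_tip 0.64 [314.9, 246.7] [ 0.5273 -0.021   0.116 ]
side print_button_top 0.92 [382.6, 335.9] [ 0.4727 -0.2244  0.09  ]
side feed_button_top 0.48 [419.7, 306.4] [ 0.563  -0.2331  0.09  ]
side printer 0.65 [346.3, 309.6] [ 0.5265 -0.1009  0.    ]
side label_roll 0.69 [401.2, 277.8] [ 0.6005 -0.166   0.08  ]
side label_roll 0.18 [347.0, 313.1] [ 0.4743 -0.1459  0.08  ]
side skittle 0.65 [336.1, 261.7] [ 0.5503 -0.0526  0.08  ]
side skittle 0.62 [330.3, 327.5] [ 0.4326 -0.1451  0.08  ]
```

```bash
ls pics
```

```text
side0.png
top0.png
```

View pics/top0.png

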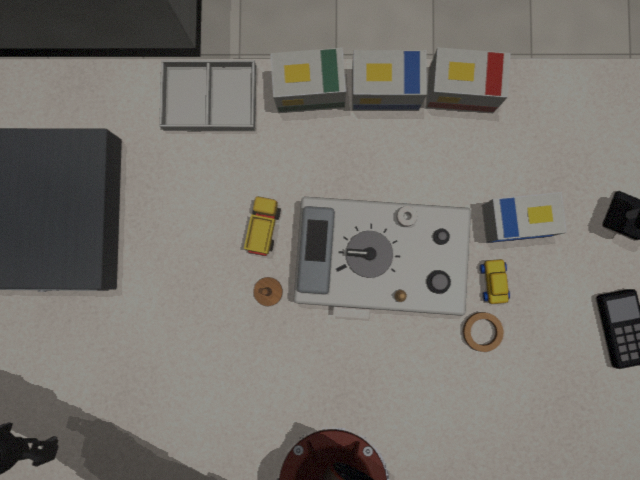

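View pics/side0.png

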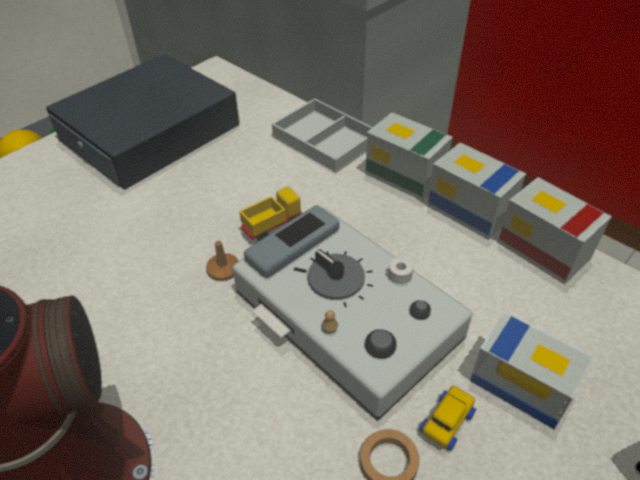

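```bash
python3 - <<'E'
import cv2
a=cv2.imread('pics/top0.png')[190:320,290:480]; cv2.imwrite('pics/top0c.png',cv2.resize(a,None,fx=4,fy=4,interpolation=cv2.INTER_CUBIC))
a=cv2.imread('pics/side0.png')[200:360,250:450]; cv2.imwrite('pics/side0c.png',cv2.resize(a,None,fx=3.7,fy=3.7,interpolation=cv2.INTER_CUBIC))
E
```

```text
(no output)
```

View pics/top0c.png

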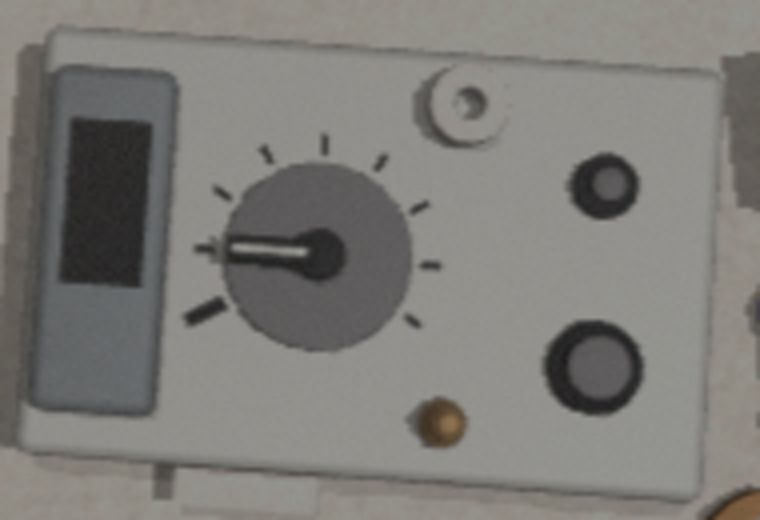

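View pics/side0c.png

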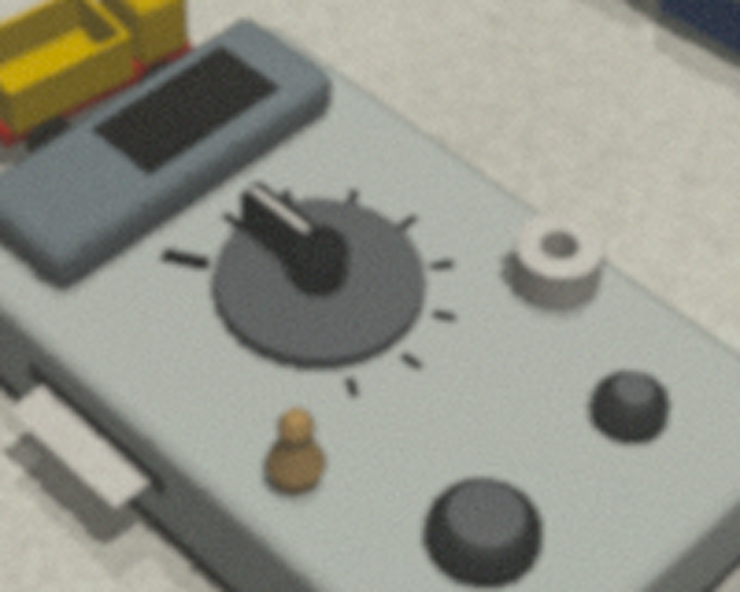

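```bash
cat > fit.py <<'E'
from h import *
from scipy.optimize import least_squares
np.set_printoptions(precision=4,suppress=True)
top=[(206,311),(204,248),(222,193),(266,155),(325,144),(380,162),(420,208),(431,266),(413,321)]
side=[(185,259),(232,220),(287,195),(352,197),(407,221),(442,265),(444,316),(411,361),(352,388)]
obs=dict(top=np.array(top+[(600,368),(609,184)]),side=np.array(side+[(486,518),(632,386)]))
obs['top']=(obs['top']+.5)/4-.5+[290,190]
obs['side']=(obs['side']+.5)/3.7-.5+[250,200]
def pts(x,y,yaw,hp,hf,r0,rm):
    c,s=np.cos(yaw),np.sin(yaw);P=[]
    for k in range(9):
        a=np.radians(120-30*k); r=r0 if k==0 else rm
        P.append([r*np.cos(a),.03+r*np.sin(a),.08])
    P+=[[-.05,-.125,hp],[.05,-.125,hf]]
    P=np.array(P); R=np.array([[c,-s,0],[s,c,0],[0,0,1]])
    return P@R.T+[x,y,0]
def res(p,cams):
    r=[]
    for c in cams: r.append((np.array([proj(c,q) for q in pts(*p)])-obs[c]).ravel())
    return np.concatenate(r)
for cams in(['top'],['side'],['top','side']):
    f=lambda p:np.r_[res(p,cams),(p[3:5]-.095)/.01*(.5)]
    s=least_squares(f,[.51,-.1,-.06,.095,.095,.06,.06],x_scale=[.1]*7)
    print(cams,s.x,'yawdeg',np.degrees(s.x[2]),'rms',np.sqrt(np.mean(s.fun**2)))
    P=pts(*s.x)
    c,sn=np.cos(s.x[2]),np.sin(s.x[2])
    print(' axis',s.x[:2]+np.array([c*0-sn*.03,c*.03]),'btn',P[9],P[10])
print(res(s.x,['top','side']).reshape(-1,2).T.round(1))
for c,n in(('top',(440.5,295.4-0)),): pass
print('skittle', ray('top',((441+.5)/4-.5+290,(421+.5)/4-.5+190),.12),ray('side',((294+.5)/3.7-.5+250,(488+.5)/3.7-.5+200),.08))
print('roll', ray('top',((469+.5)/4-.5+290,(103+.5)/4-.5+190),.106),ray('side',((560+.5)/3.7-.5+250,(243+.5)/3.7-.5+200),.106))
E
python3 fit.py
```

```text
['top'] [ 0.5185 -0.1085 -0.0649  0.1004  0.0971  0.0684  0.0632] yawdeg -3.7163601920203453 rms 0.14465165073739666
 axis [ 0.5204 -0.0786] btn [ 0.4605 -0.23    0.1004] [ 0.5603 -0.2365  0.0971]
['side'] [ 0.5191 -0.1076 -0.0638  0.0963  0.1004  0.0687  0.0633] yawdeg -3.656891113035526 rms 0.19519303347610828
 axis [ 0.521  -0.0777] btn [ 0.4612 -0.2292  0.0963] [ 0.561  -0.2356  0.1004]
['top', 'side'] [ 0.5187 -0.1081 -0.065   0.0977  0.1012  0.0685  0.0632] yawdeg -3.7223206798707036 rms 0.24692701474008158
 axis [ 0.5206 -0.0782] btn [ 0.4607 -0.2296  0.0977] [ 0.5604 -0.2361  0.1012]
[[-0.3 -0.4 -0.1  0.  -0.2  0.  -0.2 -0.  -0.3 -0.6  0.1  0.1 -0.3  0.1
  -0.1  0.3  0.   0.   0.1 -0.1 -0.2  0.5]
 [-0.1  0.1 -0.  -0.2 -0.2  0.1 -0.3 -0.3 -0.  -0.2 -0.2  0.2  0.1  0.7
   0.3  0.5  0.2  0.1  0.2  0.1 -0.1  0.2]]
skittle [ 0.431  -0.1424  0.12  ] [ 0.4252 -0.1491  0.08  ]
roll [ 0.6034 -0.1594  0.106 ] [ 0.6043 -0.1597  0.106 ]
```

Emit:
carry_out(commands=[[-1,[-0.03,-0.032,0],[0,0,0]],[-1,[-0.03,-0.032,0],[0,0,0]],[-1,[-0.03,-0.032,0],[0,0,0]],[-1,[-0.03,-0.032,0],[0,0,0]],[-1,[-0.03,-0.032,0],[0,0,0]]], squeeze=40)

```text
time_s: 1.3
tool_pos: [0.2634, 0.3819, 0.2085]
orientation: [180.0, 0.0, 164.4]
force: [1.6, -0.1, -0.1]
finger_gap: 0.0125
```

Emit:
carry_out(commands=[[-1,[-0.03,-0.032,0],[0,0,0]],[-1,[-0.03,-0.032,0],[0,0,0]],[-1,[-0.03,-0.032,0],[0,0,0]],[-1,[-0.03,-0.032,0],[0,0,0]],[-1,[-0.03,-0.032,0],[0,0,0]]])

```text
time_s: 1.8
tool_pos: [0.3649, 0.1872, 0.2087]
orientation: [180.0, 0.1, 164.4]
force: [1.1, 1.0, 0.1]
finger_gap: -0.0001
```

Emit:
carry_out(commands=[[-1,[-0.03,-0.032,0],[0,0,0]],[-1,[-0.03,-0.032,0],[0,0,0]],[-1,[-0.03,-0.032,0],[0,0,0]],[-1,[0,0,0],[0,0,-6]],[-1,[0,0,0],[0,0,-6]]])

```text
time_s: 2.3
tool_pos: [0.4255, 0.0707, 0.2083]
orientation: [180.0, -0.0, 176.4]
force: [0.1, 0.8, -0.0]
finger_gap: 0.0002
```

Emit:
carry_out(commands=[[-1,[-0.0217,-0.0347,0],[0,0,0]],[-1,[-0.0217,-0.0347,0],[0,0,0]],[-1,[-0.0217,-0.0347,0],[0,0,0]],[-1,[0,0,0.03],[0,0,0]],[-1,[0,0,0.03],[0,0,0]]])

```text
time_s: 2.8
tool_pos: [0.4845, -0.0373, 0.1481]
orientation: [-180.0, 0.1, 176.2]
force: [-0.0, -0.0, -0.2]
finger_gap: -0.0004
```

```bash
python3 - <<'E'
from h import *
a=snap('side','s1.png');b=snap('top','t1.png')
m=np.hstack([cv2.resize(a[140:340,220:420],(400,400)),cv2.resize(b[180:320,290:430],(400,400))])
cv2.imwrite('pics/m1.png',m[:,:,::-1])
s=monitor.sense();print(s['tool_pos'],s['orientation'])
print(proj('side',s['tool_pos']+[0,0,-.011]))
E
```

```text
[ 0.48134687 -0.0353879   0.14459044] [179.89731125  -0.3372178  176.33428325]
[302.67938421 257.78396817]
```

View pics/m1.png

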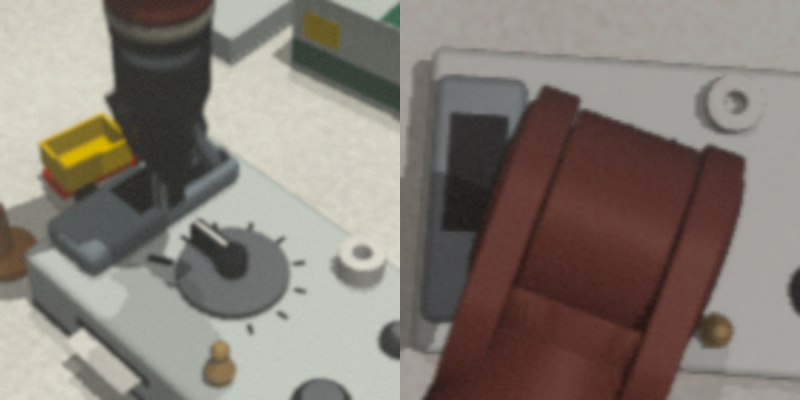

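```bash
python3 - <<'E'
from h import *
b=snap('side','s2.png')
for i in range(3):
    s=monitor.sense();print(s['time_s'],s['tool_pos'],s['orientation'],s['joint_pos'])
for dz in(.011,0,-.01): print(dz,proj('side',s['tool_pos']-[0,0,dz]))
cv2.imwrite('pics/m2.png',cv2.resize(b[180:280,250:350],(600,600),interpolation=cv2.INTER_CUBIC)[:,:,::-1])
E
```

```text
2.95 [ 0.48228761 -0.03551008  0.1471544 ] [ 1.79944285e+02 -1.78818434e-01  1.76358817e+02] [-1.97586458e+01 -1.45786106e+01 -2.03921631e+01  8.43737043e+01
  3.88399812e-03 -1.61173819e+01]
2.95 [ 0.48228761 -0.03551008  0.1471544 ] [ 1.79944285e+02 -1.78818434e-01  1.76358817e+02] [-1.97586458e+01 -1.45786106e+01 -2.03921631e+01  8.43737043e+01
  3.88399812e-03 -1.61173819e+01]
2.95 [ 0.48228761 -0.03551008  0.1471544 ] [ 1.79944285e+02 -1.78818434e-01  1.76358817e+02] [-1.97586458e+01 -1.45786106e+01 -2.03921631e+01  8.43737043e+01
  3.88399812e-03 -1.61173819e+01]
0.011 [303.05640092 256.53124008]
0 [302.84927693 252.22227827]
-0.01 [302.65814933 248.24610184]
```

View pics/m2.png

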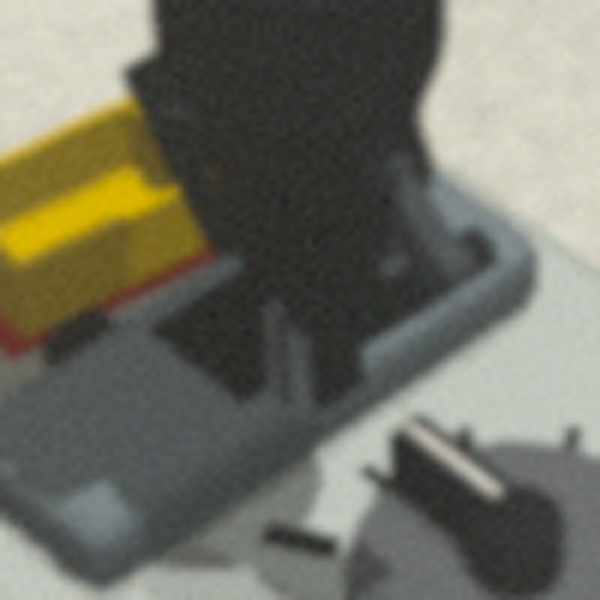

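Emit:
carry_out(commands=[[-1,[0,0,0.015],[0,0,0]],[-1,[0,0,0.012],[0,0,0]],[-1,[0,0,0.01],[0,0,0]],[-1,[0,0,0],[0,0,0]],[-1,[0,0,0],[0,0,0]]])

```text
time_s: 3.45
tool_pos: [0.4835, -0.0357, 0.1115]
orientation: [180.0, -0.0, 176.4]
force: [-0.0, -0.3, 0.1]
finger_gap: -0.0001
```

```bash
python3 - <<'E'
from h import *
b=snap('side','s3.png')
s=monitor.sense();print(s['time_s'],s['tool_pos'],s['orientation'],s['force'])
im=cv2.resize(b[200:300,260:360],(600,600),interpolation=cv2.INTER_CUBIC)[:,:,::-1].copy()
R=s['tool_pos']
for dz in(.011,0,-.01):
  for dx in(-.011,.011):
    for dy in(-.0145,.0145):
      p=proj('side',R+[dx,dy,-dz]); q=((p-[260,200]+.5)*6-.5).astype(int); cv2.circle(im,tuple(int(v) for v in q),3,{.011:(0,0,255),0:(0,255,0),-.01:(255,0,0)}[dz],-1)
cv2.imwrite('pics/m3.png',im)
E
```

```text
3.5 [ 0.48375846 -0.03590398  0.11184037] [-1.79994342e+02  3.34975086e-02  1.76373135e+02] [ 0.04703205  0.2250777  -0.64031748]
```

View pics/m3.png

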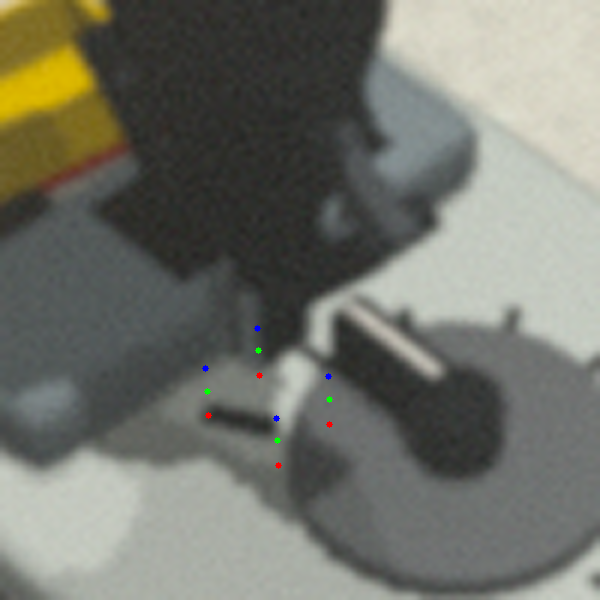

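```bash
python3 - <<'E'
from h import *
b=cv2.imread('pics/s3.png'); s=monitor.sense(); R=s['tool_pos']
x0,y0,w=200,100,200
im=cv2.resize(b[y0:y0+w,x0:x0+w],(800,800),interpolation=cv2.INTER_CUBIC)[:, :]
im=cv2.convertScaleAbs(im,alpha=2.2,beta=10)
def box(hx,hy,z0,z1,col):
    c=[]
    for z in(z0,z1):
        q=[tuple(int(v) for v in ((proj('side',R+[dx,dy,z])-[x0,y0]+.5)*4-.5)) for dx,dy in((-hx,-hy),(hx,-hy),(hx,hy),(-hx,hy))]
        c.append(q)
        for i in range(4): cv2.line(im,q[i],q[(i+1)%4],col,1)
    for i in range(4): cv2.line(im,c[0][i],c[1][i],col,1)
box(.011,.0145,-.011,.062,(0,0,255)); box(.038,.0425,.062,.12,(0,255,0))
cv2.imwrite('pics/m4.png',im[100:700])
T=np.array(eyes.camera_params('side')['cam_to_world']);print(T)
E
```

```text
[[ 0.67977368 -0.52909545  0.50790329  0.00491986]
 [-0.73336728 -0.48190212  0.47952349 -0.53281588]
 [-0.00895402 -0.6984471  -0.71560567  0.88082716]
 [ 0.          0.          0.          1.        ]]
```

View pics/m4.png

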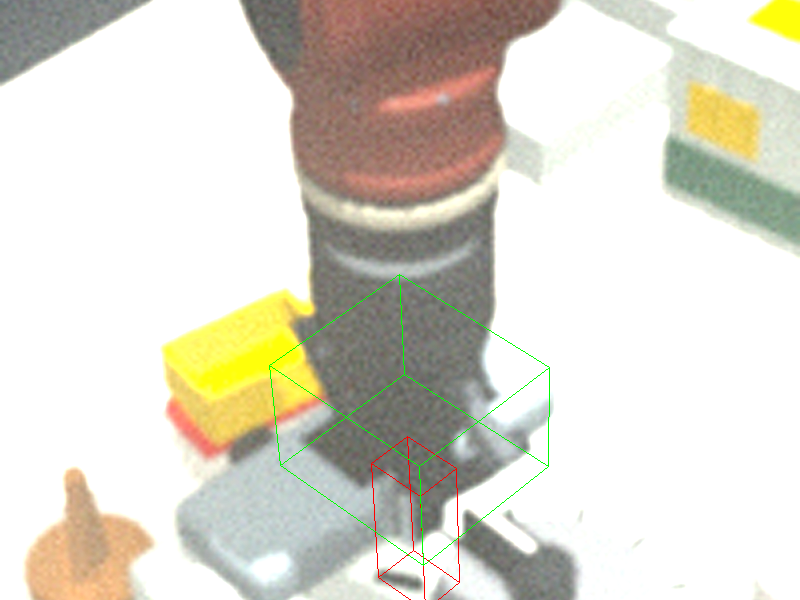

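```bash
python3 - <<'E'
from h import *
for px in((298,451),(368,452),(333,480)):
  print(ray('top',px,0),ray('top',px,.05))
print(proj('top',[0,0,0]),proj('side',[0,0,0]))
for z in (.091,.1,.11,.12,.13,.14): print(z,ray('side',(305.8,260.3),z))
b=snap('top','t5.png'); cv2.imwrite('pics/m5.png',cv2.convertScaleAbs(cv2.resize(b[180:330,280:480],(800,600),interpolation=cv2.INTER_CUBIC)[:,:,::-1],alpha=2))
E
```

```text
[0.07092416 0.07822688 0.        ] [0.08411269 0.07541217 0.05      ]
[ 0.0709097  -0.08217245  0.        ] [ 0.08409875 -0.07930321  0.05      ]
[ 0.00729312 -0.00250208  0.        ] [ 0.0227365  -0.00245606  0.05      ]
[331.88245691 483.26237477] [ 68.43428422 477.85368862]
0.091 [ 0.50786102 -0.01566794  0.091     ]
0.1 [ 0.50213006 -0.02156079  0.1       ]
0.11 [ 0.49576232 -0.0281084   0.11      ]
0.12 [ 0.48939459 -0.03465601  0.12      ]
0.13 [ 0.48302685 -0.04120362  0.13      ]
0.14 [ 0.47665911 -0.04775123  0.14      ]
```

View pics/m5.png

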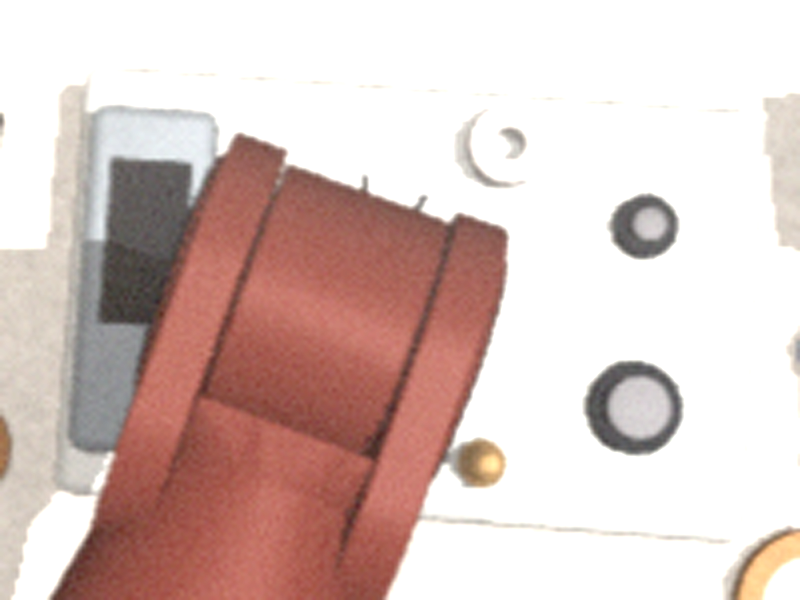

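Emit:
carry_out(commands=[[-1,[0,0,0.004],[0,0,0]],[-1,[0,0,0.004],[0,0,0]],[-1,[0,0,0],[0,0,0]]])

```text
time_s: 3.85
tool_pos: [0.4832, -0.0357, 0.1028]
orientation: [180.0, -0.0, 176.4]
force: [-0.5, 0.1, 0.3]
finger_gap: 0.0
```

Emit:
carry_out(commands=[[-1,[0,0,0.001],[0,0,0]],[-1,[0,0,0.001],[0,0,0]],[-1,[0,0,0],[0,0,0]]])

```text
time_s: 4.15
tool_pos: [0.4835, -0.0358, 0.1013]
orientation: [180.0, -0.0, 176.4]
force: [0.4, 0.3, -0.2]
finger_gap: 0.0003
```

```bash
python3 - <<'E'
from h import *
b=snap('side','s6.png')
s=monitor.sense();print(s['time_s'],s['tool_pos'],s['force'])
im=cv2.resize(b[200:300,260:360],(600,600),interpolation=cv2.INTER_CUBIC)[:,:,::-1].copy()
cv2.imwrite('pics/m6.png',cv2.convertScaleAbs(im,alpha=1.5))
E
```

```text
4.2 [ 0.48352819 -0.03584921  0.10138389] [-0.89848154 -0.16233642 -0.51018588]
```

View pics/m6.png

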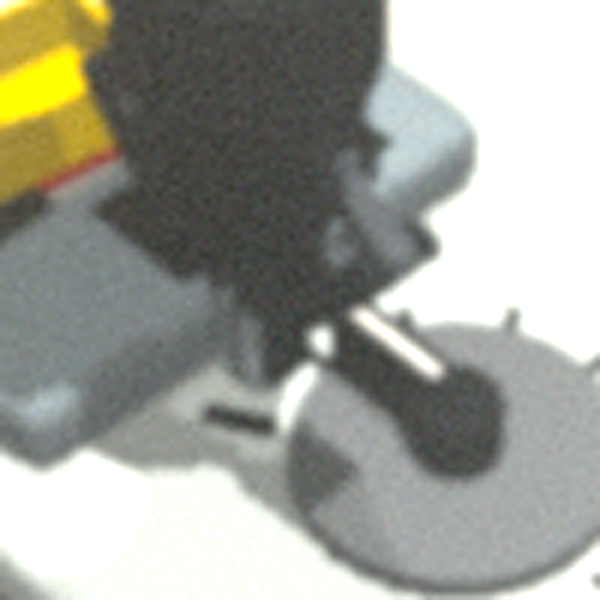

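Emit:
carry_out(commands=[[-1,[0,0,0.001],[0,0,0]],[-1,[0,0,0.001],[0,0,0]],[-1,[0,0,0.001],[0,0,0]],[-1,[0,0,0],[0,0,0]]])

```text
time_s: 4.6
tool_pos: [0.4834, -0.0358, 0.0982]
orientation: [180.0, -0.0, 176.4]
force: [-0.8, 0.4, -0.4]
finger_gap: -0.0001
```

Emit:
carry_out(commands=[[-1,[0,0,0.001],[0,0,0]],[-1,[0,0,0.001],[0,0,0]],[-1,[0,0,0],[0,0,0]]])

```text
time_s: 4.9
tool_pos: [0.4835, -0.0358, 0.0962]
orientation: [180.0, -0.0, 176.4]
force: [0.1, -0.6, 1.3]
finger_gap: 0.0005
```

```bash
python3 - <<'E'
from h import *
b=snap('side','s7.png')
s=monitor.sense();print(s['time_s'],s['tool_pos'],s['force'])
im=cv2.resize(b[200:300,260:360],(600,600),interpolation=cv2.INTER_CUBIC)[:,:,::-1].copy()
cv2.imwrite('pics/m7.png',cv2.convertScaleAbs(im,alpha=1.5))
E
```

```text
4.95 [ 0.4834674  -0.03581194  0.09629219] [-0.02365019 -0.3430219   0.07375529]
```

View pics/m7.png

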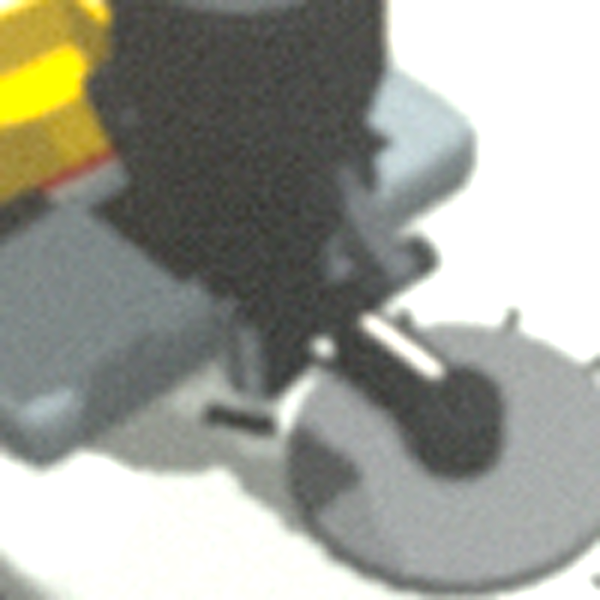

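```bash
python3 - <<'E'
from h import *
for z in (.08,.09,.1,.11,.12,.13): print(z,ray('side',(304.2,266.2),z)-[.4835,-.0358,0])
E
```

```text
0.08 [0.01874973 0.01927674 0.08      ]
0.09 [0.01253953 0.01282974 0.09      ]
0.1 [0.00632933 0.00638275 0.1       ]
0.11 [ 1.19126243e-04 -6.42394890e-05  1.10000000e-01]
0.12 [-0.00609108 -0.00651123  0.12      ]
0.13 [-0.01230128 -0.01295822  0.13      ]
```

Emit:
carry_out(commands=[[-1,[0,0,0.001],[0,0,0]],[-1,[0,0,0.001],[0,0,0]],[-1,[0,0,0.001],[0,0,0]]])

```text
time_s: 5.25
tool_pos: [0.4835, -0.0358, 0.0933]
orientation: [180.0, 0.0, 176.4]
force: [0.2, 0.5, -0.6]
finger_gap: -0.0004
```

Emit:
carry_out(commands=[[-1,[0,0,0.001],[0,0,0]],[-1,[0,0,0.001],[0,0,0]],[-1,[0,0,0.0],[0,0,0]]])

```text
time_s: 5.55
tool_pos: [0.4834, -0.0358, 0.0912]
orientation: [180.0, -0.0, 176.4]
force: [0.5, -0.1, 0.5]
finger_gap: -0.0001
```

```bash
python3 - <<'E'
from h import *
b=snap('side','s8.png')
s=monitor.sense();print(s['time_s'],s['tool_pos'],s['force'])
im=cv2.resize(b[200:300,260:360],(600,600),interpolation=cv2.INTER_CUBIC)[:,:,::-1].copy()
cv2.imwrite('pics/m8.png',cv2.convertScaleAbs(im,alpha=1.8,beta=15))
E
```

```text
5.6 [ 0.48346916 -0.03584679  0.09130679] [-0.66261773 -0.74084425 -0.66176465]
```

View pics/m8.png

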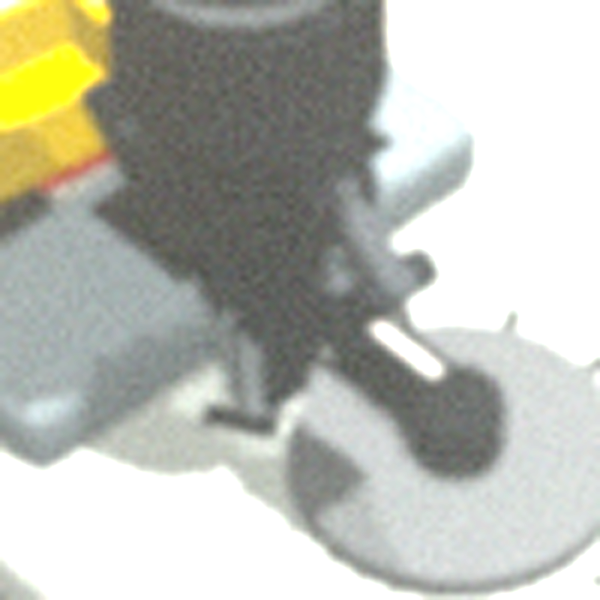

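Emit:
carry_out(commands=[[-1,[0,0,0.001],[0,0,0]],[-1,[0,0,0.001],[0,0,0]]])

```text
time_s: 5.8
tool_pos: [0.4836, -0.0359, 0.0894]
orientation: [180.0, 0.0, 176.4]
force: [0.3, -0.2, -0.1]
finger_gap: -0.0005
```

Emit:
carry_out(commands=[[-1,[0,0,0.001],[0,0,0]],[-1,[0,0,0.001],[0,0,0]]])

```text
time_s: 6.0
tool_pos: [0.4835, -0.0358, 0.0873]
orientation: [180.0, -0.0, 176.4]
force: [0.4, 0.3, -0.1]
finger_gap: 0.0002
```

Emit:
carry_out(commands=[[-1,[0,0,0.001],[0,0,0]],[-1,[0,0,0.001],[0,0,0]]])

```text
time_s: 6.2
tool_pos: [0.4835, -0.0359, 0.0853]
orientation: [180.0, 0.0, 176.4]
force: [-1.0, 0.2, 0.4]
finger_gap: 0.0001
```

Emit:
carry_out(commands=[[-1,[0,0,0.001],[0,0,0]],[-1,[0,0,0.001],[0,0,0]]])

```text
time_s: 6.4
tool_pos: [0.4836, -0.0358, 0.0833]
orientation: [180.0, 0.0, 176.4]
force: [-0.2, 0.3, -0.2]
finger_gap: -0.0003
```

Emit:
carry_out(commands=[[-1,[0,0,0.001],[0,0,0]],[-1,[0,0,0.001],[0,0,0]]])

```text
time_s: 6.6
tool_pos: [0.4835, -0.0358, 0.0813]
orientation: [180.0, 0.0, 176.4]
force: [0.6, 0.1, 0.1]
finger_gap: 0.0
```

```bash
python3 - <<'E'
from h import *
b=snap('side','s9.png')
s=monitor.sense();print(s['time_s'],s['tool_pos'],s['force'],s['tau'])
im=cv2.resize(b[200:300,260:360],(600,600),interpolation=cv2.INTER_CUBIC)[:,:,::-1].copy()
cv2.imwrite('pics/m9.png',cv2.convertScaleAbs(im,alpha=1.8,beta=15))
E
```

```text
6.65 [ 0.4834752  -0.03582824  0.08115231] [ 0.45811987  0.08024688 -0.51005659] [ 1.29301098e-02 -3.85008180e+01  5.06284118e+01  1.65598048e-02
  6.34995686e-04 -6.85291457e-05]
```

View pics/m9.png

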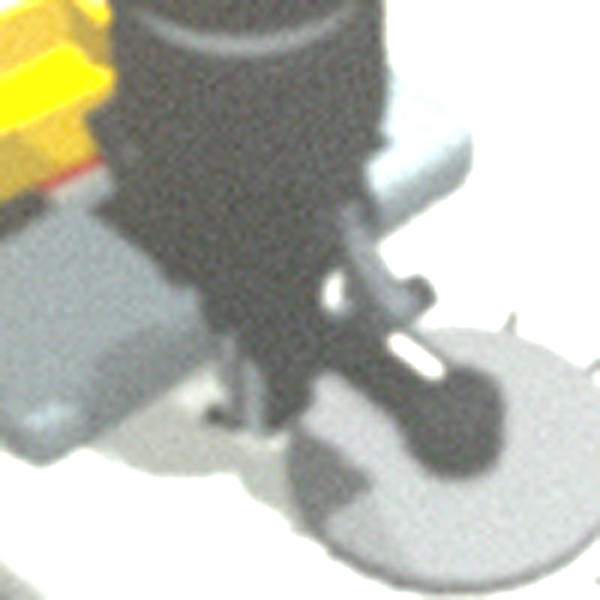

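Emit:
carry_out(commands=[[-1,[0,0,0.001],[0,0,0]],[-1,[0,0,0.001],[0,0,0]]])

```text
time_s: 6.85
tool_pos: [0.4836, -0.0359, 0.0794]
orientation: [180.0, 0.0, 176.4]
force: [0.2, -0.1, -0.0]
finger_gap: -0.0
```

Emit:
carry_out(commands=[[-1,[0,0,0.001],[0,0,0]],[-1,[0,0,0.001],[0,0,0]]])

```text
time_s: 7.05
tool_pos: [0.4835, -0.0359, 0.0773]
orientation: [180.0, -0.0, 176.4]
force: [-0.0, 0.0, -0.9]
finger_gap: 0.0001
```

Emit:
carry_out(commands=[[-1,[0,0,0.001],[0,0,0]],[-1,[0,0,0.001],[0,0,0]]])

```text
time_s: 7.25
tool_pos: [0.4835, -0.0358, 0.0753]
orientation: [180.0, 0.0, 176.4]
force: [0.5, 0.4, -0.1]
finger_gap: -0.0
```

Emit:
carry_out(commands=[[-1,[-0.004,0,0],[0,0,0]],[-1,[-0.004,0,0],[0,0,0]],[-1,[-0.004,0,0],[0,0,0]],[-1,[0,0,0],[0,0,0]]])

```text
time_s: 7.65
tool_pos: [0.4961, -0.0367, 0.0754]
orientation: [180.0, 0.0, 176.4]
force: [-0.3, -0.7, -0.5]
finger_gap: -0.0
```

Emit:
carry_out(commands=[[-1,[-0.002,0,0],[0,0,0]],[-1,[-0.002,0,0],[0,0,0]],[-1,[0,0,0],[0,0,0]]])

```text
time_s: 7.95
tool_pos: [0.4997, -0.0369, 0.0754]
orientation: [180.0, 0.0, 176.4]
force: [0.3, -0.3, 0.6]
finger_gap: -0.0001
```

```bash
python3 - <<'E'
from h import *
b=snap('side','s10.png')
s=monitor.sense();print(s['time_s'],s['tool_pos'],s['force'])
im=cv2.resize(b[200:300,260:360],(600,600),interpolation=cv2.INTER_CUBIC)[:,:,::-1].copy()
cv2.imwrite('pics/m10.png',cv2.convertScaleAbs(im,alpha=1.8,beta=15))
E
```

```text
8.0 [ 0.49954995 -0.03686629  0.07537797] [-1.12979719  0.81130711 -0.71809383]
```

View pics/m10.png

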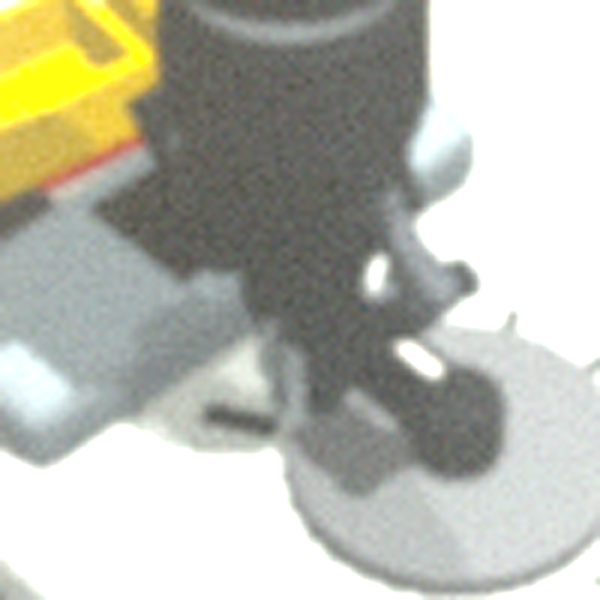

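Emit:
carry_out(commands=[[-1,[-0.002,0,0],[0,0,0]],[-1,[-0.002,0,0],[0,0,0]],[-1,[0,0,0],[0,0,0]]])

```text
time_s: 8.3
tool_pos: [0.5037, -0.0372, 0.0754]
orientation: [180.0, 0.0, 176.4]
force: [0.2, 0.1, -0.3]
finger_gap: 0.0003
```

Emit:
carry_out(commands=[[-1,[-0.002,0,0],[0,0,0]],[-1,[-0.002,0,0],[0,0,0]],[-1,[0,0,0],[0,0,0]]])

```text
time_s: 8.6
tool_pos: [0.5076, -0.0374, 0.0753]
orientation: [180.0, -0.0, 176.4]
force: [-1.4, -1.3, -0.1]
finger_gap: 0.0
```

```bash
python3 - <<'E'
from h import *
b=snap('side','s11.png')
s=monitor.sense();print(s['time_s'],s['tool_pos'],s['force'])
im=cv2.resize(b[200:300,260:360],(600,600),interpolation=cv2.INTER_CUBIC)[:,:,::-1].copy()
cv2.imwrite('pics/m11.png',cv2.convertScaleAbs(im,alpha=2.5,beta=15))
E
```

```text
8.65 [ 0.50752154 -0.03736087  0.07536125] [-0.52527825  0.71544821 -0.18172975]
```

View pics/m11.png

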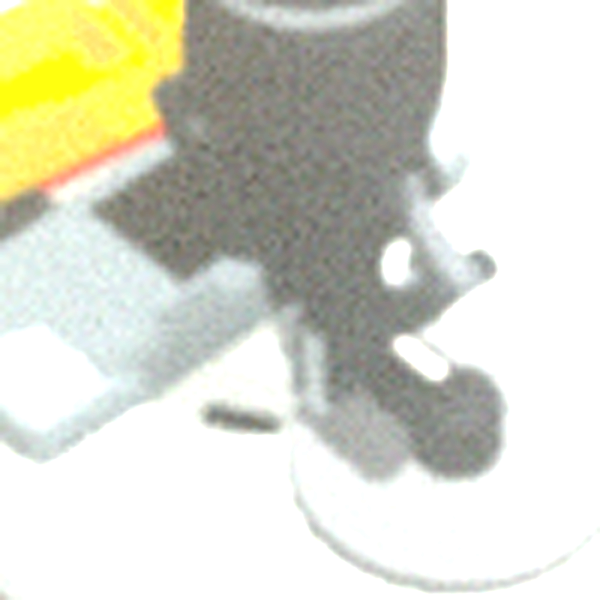

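Emit:
carry_out(commands=[[-1,[-0.002,0,0],[0,0,0]],[-1,[-0.002,0,0],[0,0,0]],[-1,[0,0,0],[0,0,0]]])

```text
time_s: 8.95
tool_pos: [0.5115, -0.0374, 0.0753]
orientation: [180.0, -0.0, 176.4]
force: [-1.7, 1.3, 0.4]
finger_gap: -0.0002
```

Emit:
carry_out(commands=[[-1,[-0.002,0,0],[0,0,0]],[-1,[-0.002,0,0],[0,0,0]],[-1,[0,0,0],[0,0,0]]])

```text
time_s: 9.25
tool_pos: [0.5161, -0.0382, 0.0755]
orientation: [-180.0, 0.1, 176.4]
force: [-0.6, 0.2, -0.9]
finger_gap: -0.0
```

```bash
python3 - <<'E'
from h import *
b=snap('side','s12.png')
s=monitor.sense();print(s['time_s'],s['tool_pos'],s['force'])
im=cv2.resize(b[200:300,260:360],(600,600),interpolation=cv2.INTER_CUBIC)[:,:,::-1].copy()
cv2.imwrite('pics/m12.png',cv2.convertScaleAbs(im,alpha=2.5,beta=15))
E
```

```text
9.3 [ 0.51602348 -0.03823836  0.07556686] [-0.2878396  -0.10163454 -0.18290571]
```

View pics/m12.png

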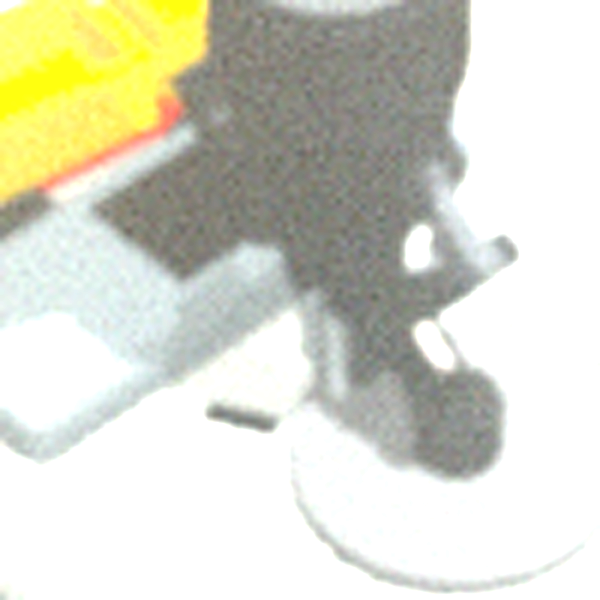

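Emit:
carry_out(commands=[[-1,[-0.0028,0.0004,0],[0,0,4]],[-1,[-0.0028,0.0004,0],[0,0,4]],[-1,[-0.0028,0.0004,0],[0,0,4]],[-1,[-0.0028,0.0004,0],[0,0,4]],[-1,[-0.0028,0.0004,0],[0,0,4]]])

```text
time_s: 9.8
tool_pos: [0.5296, -0.0388, 0.0755]
orientation: [180.0, -0.0, 156.2]
force: [-2.4, 1.4, 1.9]
finger_gap: 0.0001
```

Emit:
carry_out(commands=[[-1,[-0.0028,0.0004,0],[0,0,4]],[-1,[-0.0028,0.0004,0],[0,0,4]],[-1,[-0.0028,0.0004,0],[0,0,4]],[-1,[0,0,0],[0,0,0]]])

```text
time_s: 10.2
tool_pos: [0.538, -0.0419, 0.0755]
orientation: [180.0, 0.1, 144.3]
force: [-0.0, 0.1, -1.1]
finger_gap: 0.0003
```

```bash
cat > look.py <<'E'
from h import *
import sys
k=sys.argv[1]
b=snap('side',f's{k}.png')
s=monitor.sense();print(s['time_s'],s['tool_pos'],s['orientation'],s['force']); d=s['tool_pos']-[.5206,-.0782,0];print('rel r,ang',np.hypot(*d[:2]),np.degrees(np.arctan2(d[1],d[0])))
im=cv2.resize(b[200:320,250:370],(600,600),interpolation=cv2.INTER_CUBIC)[:,:,::-1].copy()
cv2.imwrite(f'pics/m{k}.png',cv2.convertScaleAbs(im,alpha=1.8,beta=15))
E
python3 look.py 13
```

```text
10.25 [ 0.53778289 -0.04184074  0.07552748] [1.79995911e+02 3.45102138e-02 1.44442850e+02] [-0.26816507 -0.42286683  0.14313745]
rel r,ang 0.04021501141188832 64.70522314872177
```

View pics/m13.png

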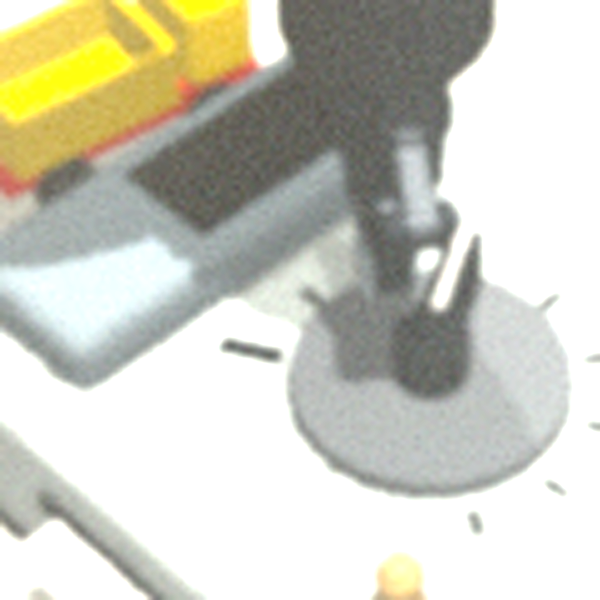

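Emit:
carry_out(commands=[[-1,[-0.0028,0.0004,0],[0,0,4]],[-1,[-0.0028,0.0004,0],[0,0,4]],[-1,[-0.0028,0.0004,0],[0,0,4]],[-1,[-0.0028,0.0004,0],[0,0,4]]])

```text
time_s: 10.65
tool_pos: [0.5468, -0.0475, 0.0754]
orientation: [180.0, -0.0, 128.3]
force: [-1.7, 2.9, 0.4]
finger_gap: -0.0
```

Emit:
carry_out(commands=[[-1,[-0.0028,0.0004,0],[0,0,4]],[-1,[-0.0028,0.0004,0],[0,0,4]],[-1,[-0.0028,0.0004,0],[0,0,4]],[-1,[-0.0028,0.0004,0],[0,0,4]],[-1,[0,0,0],[0,0,0]]])

```text
time_s: 11.15
tool_pos: [0.5544, -0.0567, 0.0755]
orientation: [180.0, 0.0, 112.4]
force: [0.7, 0.8, 0.1]
finger_gap: 0.0001
```

```bash
python3 look.py 14
```

```text
11.2 [ 0.55424263 -0.05649427  0.07544452] [1.79992359e+02 8.06353896e-03 1.12523897e+02] [0.34465374 0.6843871  0.0094269 ]
rel r,ang 0.04003704446856934 32.829511625589184
```

View pics/m14.png

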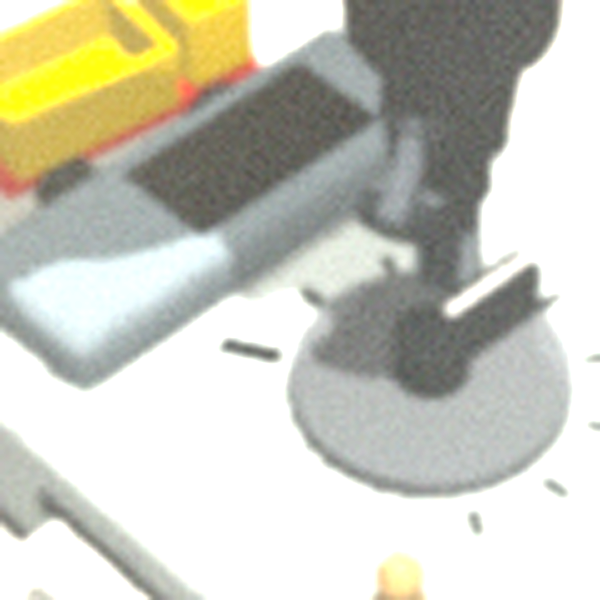

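Position 4 now (the pointer covers the mark at (550,300)). One more click.

Emit:
carry_out(commands=[[-1,[-0.0028,0.0004,0],[0,0,4]],[-1,[-0.0028,0.0004,0],[0,0,4]],[-1,[-0.0028,0.0004,0],[0,0,4]],[-1,[-0.0028,0.0004,0],[0,0,4]]])

```text
time_s: 11.6
tool_pos: [0.5588, -0.066, 0.0754]
orientation: [180.0, -0.1, 96.4]
force: [-0.5, 3.1, 0.8]
finger_gap: 0.0005
```

Emit:
carry_out(commands=[[-1,[-0.0028,0.0004,0],[0,0,4]],[-1,[-0.0028,0.0004,0],[0,0,4]],[-1,[-0.0028,0.0004,0],[0,0,4]],[-1,[-0.0028,0.0004,0],[0,0,4]],[-1,[0,0,0],[0,0,0]]])

```text
time_s: 12.1
tool_pos: [0.5605, -0.0779, 0.0754]
orientation: [180.0, 0.0, 80.5]
force: [-0.6, 1.2, 0.3]
finger_gap: -0.0
```

```bash
python3 look.py 15
```

```text
12.15 [ 0.56051838 -0.07778087  0.07542126] [ 1.79994490e+02 -2.57547505e-03  8.05675501e+01] [ 0.09044933  0.3671633  -0.10799949]
rel r,ang 0.0399205778998134 0.6015671353234995
```

View pics/m15.png

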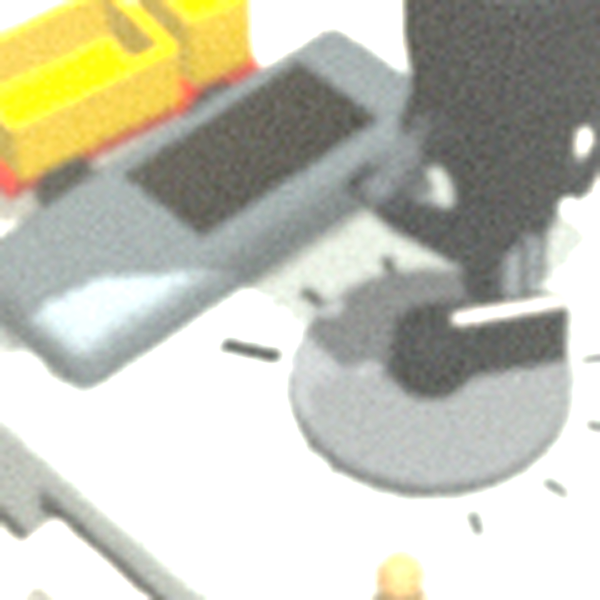

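Emit:
carry_out(commands=[[-1,[0.004,0,0],[0,0,0]],[-1,[0.006,0,0],[0,0,0]],[-1,[0,0,-0.03],[0,0,0]],[-1,[0,0,-0.04],[0,0,0]],[-1,[0,0,-0.04],[0,0,0]]])

```text
time_s: 12.65
tool_pos: [0.5618, -0.067, 0.1863]
orientation: [-179.9, -0.0, 80.5]
force: [2.0, 0.4, 0.2]
finger_gap: -0.0001
```

```bash
python3 look.py 16; python3 - <<'E'
from h import *
for k in (3,4,5,6):
    a=np.radians(120-30*k-3.72); u=np.array([np.cos(a),np.sin(a)])
    o=[]
    for r in(.014,.05):
        p=np.r_[np.array([.5206,-.0782])+r*u,.116]; o.append(((proj('side',p)-[250,200]+.5)*5-.5).round())
    print(k,o)
E
```

```text
12.7 [ 0.5643756  -0.0679948   0.19412846] [1.79533970e+02 7.67992337e-02 8.04814062e+01] [0.83635813 0.17882173 6.50521115]
rel r,ang 0.044949405900269045 13.122713059801372
3 [array([442., 296.]), array([468., 226.])]
4 [array([459., 304.]), array([530., 253.])]
5 [array([469., 317.]), array([567., 299.])]
6 [array([469., 332.]), array([569., 354.])]
```

View pics/m16.png

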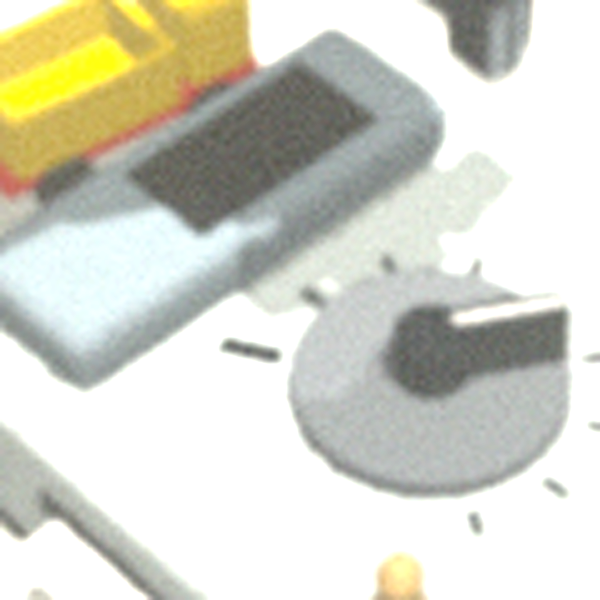

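Emit:
carry_out(commands=[[-1,[-0.044,-0.0184,0],[0,0,0]],[-1,[-0.044,-0.0184,0],[0,0,0]],[-1,[-0.044,-0.0184,0],[0,0,0]],[-1,[-0.044,-0.0184,0],[0,0,0]],[-1,[0,0,0],[0,0,0]]])

```text
time_s: 13.2
tool_pos: [0.458, -0.2329, 0.1852]
orientation: [-180.0, 0.1, 80.1]
force: [1.1, 1.0, 0.0]
finger_gap: 0.0003
```

Emit:
carry_out(commands=[[-1,[0,0,0],[0,0,0]],[-1,[0,0,0.04],[0,0,0]],[-1,[0,0,0.02],[0,0,0]],[-1,[0,0,0],[0,0,0]],[-1,[0,0,0],[0,0,0]]])

```text
time_s: 13.7
tool_pos: [0.4608, -0.2281, 0.1259]
orientation: [-180.0, -0.0, 80.5]
force: [0.2, 0.4, 0.3]
finger_gap: 0.0003
```

```bash
cat > look2.py <<'E'
from h import *
import sys
k=sys.argv[1]
b=snap('side',f's{k}.png')
s=monitor.sense();print(s['time_s'],s['tool_pos'],s['orientation'],s['force'])
im=cv2.resize(b[250:370,320:440],(600,600),interpolation=cv2.INTER_CUBIC)[:,:,::-1].copy()
im=cv2.convertScaleAbs(im,alpha=1.8,beta=15)
for dz in(0,.023):
  q=(proj('side',s['tool_pos']+[0,0,dz])-[320,250]+.5)*5-.5
  cv2.circle(im,(int(q[0]),int(q[1])),3,(0,0,255) if dz else (0,255,0),-1)
cv2.imwrite(f'pics/m{k}.png',im)
E
python3 look2.py 17
```

```text
13.75 [ 0.46115216 -0.2286918   0.12669207] [1.79930031e+02 3.12078710e-02 8.04662197e+01] [ 0.35936095 -0.89419932 -0.50138011]
```

View pics/m17.png

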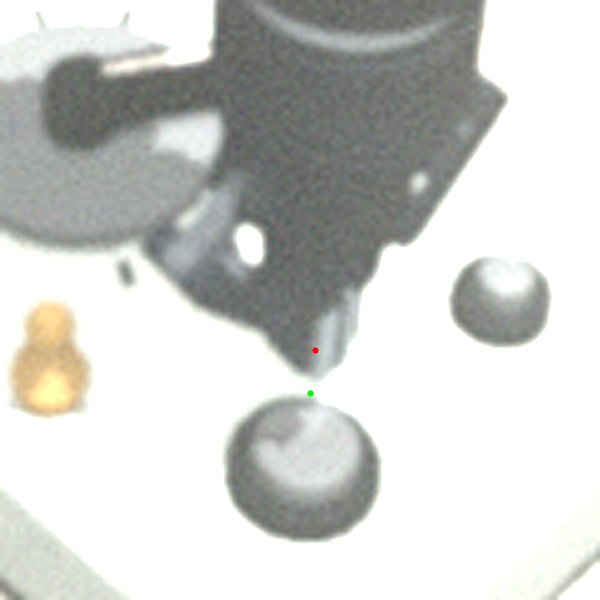

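Emit:
carry_out(commands=[[-1,[0,0,0.015],[0,0,0]],[-1,[0,0,0.015],[0,0,0]],[-1,[0,0,0.008],[0,0,0]],[-1,[0,0,0],[0,0,0]],[-1,[0,0,0],[0,0,0]]])

```text
time_s: 14.25
tool_pos: [0.4601, -0.2291, 0.0872]
orientation: [-180.0, -0.0, 80.4]
force: [0.9, -0.4, -0.5]
finger_gap: 0.0001
```

```bash
python3 look2.py 18
```

```text
14.3 [ 0.46032619 -0.22927636  0.08763363] [1.79985308e+02 3.82208984e-03 8.03643525e+01] [ 0.84462231 -0.67423169  0.72042905]
```

View pics/m18.png

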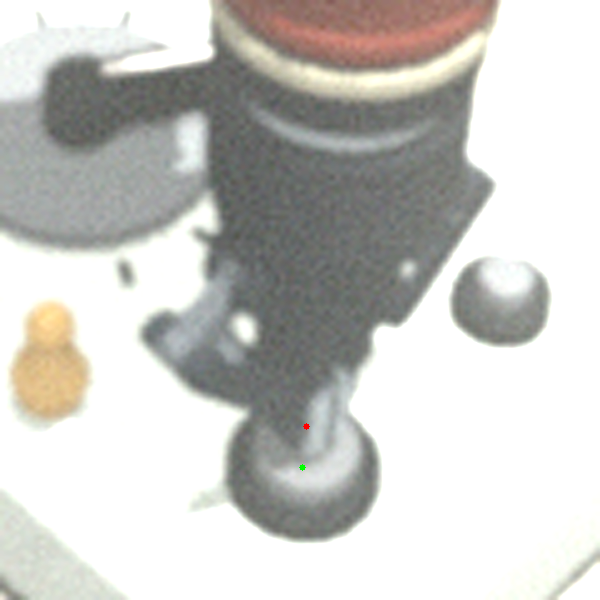

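Emit:
carry_out(commands=[[-1,[0,0,0.001],[0,0,0]],[-1,[0,0,0.001],[0,0,0]],[-1,[0,0,0.001],[0,0,0]]])

```text
time_s: 14.6
tool_pos: [0.4604, -0.2293, 0.0846]
orientation: [180.0, 0.0, 80.4]
force: [-0.1, 0.3, 0.4]
finger_gap: -0.0
```

Emit:
carry_out(commands=[[-1,[0,0,0.001],[0,0,0]],[-1,[0,0,0.001],[0,0,0]],[-1,[0,0,0.001],[0,0,0]]])

```text
time_s: 14.9
tool_pos: [0.4602, -0.2291, 0.0813]
orientation: [180.0, -0.0, 80.4]
force: [-0.9, 0.5, -0.5]
finger_gap: -0.0002
```

Emit:
carry_out(commands=[[-1,[0,0,0.001],[0,0,0]],[-1,[0,0,0.001],[0,0,0]]])

```text
time_s: 15.1
tool_pos: [0.4602, -0.2291, 0.0793]
orientation: [-180.0, -0.0, 80.4]
force: [-0.0, -0.6, -1.8]
finger_gap: 0.0002
```

Emit:
carry_out(commands=[[-1,[0,0,0.001],[0,0,0]],[-1,[0,0,0.001],[0,0,0]]])

```text
time_s: 15.3
tool_pos: [0.4602, -0.2291, 0.0774]
orientation: [180.0, -0.0, 80.4]
force: [-0.3, 0.4, 2.1]
finger_gap: 0.0002
```

Emit:
carry_out(commands=[[-1,[0,0,0.001],[0,0,0]],[-1,[0,0,0],[0,0,0]]])

```text
time_s: 15.5
tool_pos: [0.4603, -0.2291, 0.0764]
orientation: [180.0, -0.0, 80.4]
force: [-0.4, -0.4, 2.4]
finger_gap: -0.0003
```

Emit:
carry_out(commands=[[-1,[0,0,0.001],[0,0,0]],[-1,[0,0,0],[0,0,0]]])

```text
time_s: 15.7
tool_pos: [0.4603, -0.2292, 0.0754]
orientation: [180.0, -0.0, 80.4]
force: [-1.6, 1.3, 4.2]
finger_gap: 0.0004
```

Emit:
carry_out(commands=[[-1,[0,0,0.001],[0,0,0]],[-1,[0,0,0],[0,0,0]]])

```text
time_s: 15.9
tool_pos: [0.4603, -0.2292, 0.0744]
orientation: [180.0, -0.0, 80.4]
force: [-2.1, 0.8, 4.2]
finger_gap: 0.0001
```

Emit:
carry_out(commands=[[-1,[0,0,0.001],[0,0,0]],[-1,[0,0,0],[0,0,0]]])

```text
time_s: 16.1
tool_pos: [0.4603, -0.2292, 0.0734]
orientation: [180.0, -0.0, 80.4]
force: [-1.2, 1.5, 5.1]
finger_gap: -0.0001
```

Emit:
carry_out(commands=[[-1,[0,0,0.0005],[0,0,0]],[-1,[0,0,0],[0,0,0]]])

```text
time_s: 16.3
tool_pos: [0.4603, -0.2292, 0.0731]
orientation: [180.0, 0.0, 80.4]
force: [-1.5, 1.8, 6.1]
finger_gap: -0.0
```

Emit:
carry_out(commands=[[-1,[0,0,0.0005],[0,0,0]],[-1,[0,0,0],[0,0,0]]])

```text
time_s: 16.5
tool_pos: [0.4603, -0.2292, 0.0731]
orientation: [180.0, 0.0, 80.4]
force: [-2.9, 2.7, 8.8]
finger_gap: -0.0001
```

Emit:
carry_out(commands=[[-1,[0,0,0.0005],[0,0,0]],[-1,[0,0,0],[0,0,0]]])

```text
time_s: 16.7
tool_pos: [0.4604, -0.2292, 0.073]
orientation: [180.0, 0.0, 80.4]
force: [-4.6, 4.1, 13.2]
finger_gap: 0.0001
```

Hard stop reached (height stays at 0.073 while the force climbs). Releasing and rising clear.

Emit:
carry_out(commands=[[-1,[0,0,-0.004],[0,0,0]],[-1,[0,0,-0.008],[0,0,0]],[-1,[0,0,-0.03],[0,0,0]],[-1,[0,0,-0.04],[0,0,0]],[-1,[0,0,-0.04],[0,0,0]]])

```text
time_s: 17.2
tool_pos: [0.4598, -0.2288, 0.1948]
orientation: [-179.9, -0.0, 80.4]
force: [1.0, -0.4, 0.5]
finger_gap: 0.0002
```

Emit:
carry_out(commands=[[-1,[0.04,0,-0.02],[0,0,0]],[-1,[0.04,0.0,-0.02],[0,0,0]],[-1,[0,0,0],[0,0,0]],[-1,[0,0,0],[0,0,0]],[-1,[0,0,0],[0,0,0]]])

```text
time_s: 17.7
tool_pos: [0.4733, -0.1507, 0.233]
orientation: [-179.9, -0.0, 80.4]
force: [0.5, 0.1, 0.1]
finger_gap: 0.0002
```

```bash
python3 - <<'E'
from h import *
b=snap('side','s20.png');t=snap('top','t20.png')
s=monitor.sense();print(s['time_s'],s['tool_pos'],s['force'])
a=cv2.imread('pics/side0.png')
cv2.imwrite('pics/m20.png',np.vstack([np.hstack([a[180:480,170:570],cv2.imread('pics/s20.png')[180:480,170:570]]),np.hstack([cv2.imread('pics/top0.png')[150:370,200:600],cv2.imread('pics/t20.png')[150:370,200:600]])]))
E
```

```text
17.8 [ 0.4731162 -0.150898   0.2328493] [ 0.13782519 -0.85447067 -0.64555825]
```

View pics/m20.png

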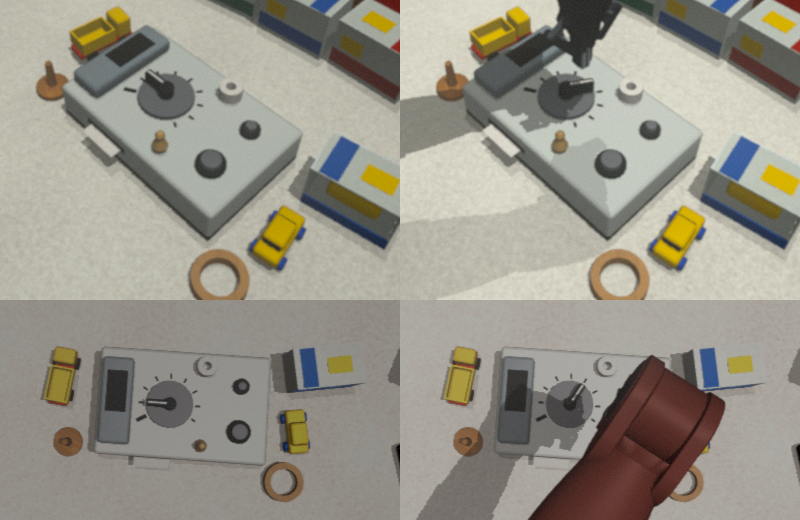

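The pointer sits at position 5 (the 1 o'clock mark in the top view). Both buttons look up, nothing loose has moved, and the gripper is clear.

```bash
python3 -c "
from rig import order
print(order.hand_in())"
```

```text
the job is handed in; nothing more can be done
None
```

The dial is set to position 5, the label has been printed with the larger button, and the job is handed in at about 18 s of the 58 s. `hand_in` reports no verdict, so the results below are my own checks.

- **Dial:** It started in position 1. I pushed the pointer round with the shut fingertips, one click at a time, to position 5, with at most about 4 N at the wrist. In the side picture taken after backing off, the pointer's tip matches the calculated position 5 to within a pixel.
- **Print button:** I pressed the larger button until it hit its stop. The tool stayed at 73 mm while the force climbed from about 5 N to roughly 15 N, then I released it and moved well clear.
- **Last pictures:** Both cameras show the pointer on position 5. The side picture shows both buttons up and the loose things where they were. In the top picture the arm hides the buttons and parts of the toy car and tape roll.
- **A disagreement:** The fingertips were about 20 mm behind the TCP, not 11 mm ahead of it as the description says. I found this in the side picture and confirmed it by lowering in small steps, then used the measured offset throughout.
- **Pointer-tip network:** In the first top picture it ranked a wrong spot first, so I took the printer's position from the dial marks and buttons instead. That fit agreed between the two cameras to about 1 mm.

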